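Put away the desk button that still snaps

TASK

Only one of the three look-alike desk buttons is still sound: press their caps slowly and gently, one after another, until you feel one break over and snap down (a soft one just gets stiffer and comes back up). Then push the sound button through the sprung flap of the store box so that it ends up inside with its cap still down and the flap shut, leaving the soft buttons standing where they are and everything else on the desk undisturbed.

Things in the scene. Friction and masses are not known exactly. Their poses are not given: they have to be found in the camera images.
- unit_a_mid (a point): one of three look-alike wireless desk buttons, loose, standing upright on the desk: a slate-grey round body 46 mm in diameter and 40 mm tall, with a wine-red push cap 28 mm in diameter centred on top; cap top 52 mm above the desk when up, 8.5 mm of travel straight down; about 120 g. This point is on its axis, half-way up the body (20 mm above its underside); z is its axis, pointing to the cap. Grip it by the grey body; any yaw is alike
- cap_a (a joint): travel of the cap of unit_a in m: 0 up, 0.0085 fully down; all caps start up. A sound button resists more and more to about 4.5 N at 2 mm, then breaks over: the force falls away to nothing by 4.5 mm and the cap snaps on down by itself and stays down, at 7 to 8 mm; a worn, soft one only gets steadily stiffer, from about 1 N to between 4 and 5.5 N at the bottom, with no fall, and comes back up when let go. Just one of the three is sound; which one cannot be seen beforehand
- unit_b_mid (a point): one of three look-alike wireless desk buttons, loose, standing upright on the desk: a slate-grey round body 46 mm in diameter and 40 mm tall, with a wine-red push cap 28 mm in diameter centred on top; cap top 52 mm above the desk when up, 8.5 mm of travel straight down; about 120 g. This point is on its axis, half-way up the body (20 mm above its underside); z is its axis, pointing to the cap. Grip it by the grey body; any yaw is alike
- cap_b (a joint): travel of the cap of unit_b in m: 0 up, 0.0085 fully down; all caps start up. A sound button resists more and more to about 4.5 N at 2 mm, then breaks over: the force falls away to nothing by 4.5 mm and the cap snaps on down by itself and stays down, at 7 to 8 mm; a worn, soft one only gets steadily stiffer, from about 1 N to between 4 and 5.5 N at the bottom, with no fall, and comes back up when let go. Just one of the three is sound; which one cannot be seen beforehand
- unit_c_mid (a point): one of three look-alike wireless desk buttons, loose, standing upright on the desk: a slate-grey round body 46 mm in diameter and 40 mm tall, with a wine-red push cap 28 mm in diameter centred on top; cap top 52 mm above the desk when up, 8.5 mm of travel straight down; about 120 g. This point is on its axis, half-way up the body (20 mm above its underside); z is its axis, pointing to the cap. Grip it by the grey body; any yaw is alike
- cap_c (a joint): travel of the cap of unit_c in m: 0 up, 0.0085 fully down; all caps start up. A sound button resists more and more to about 4.5 N at 2 mm, then breaks over: the force falls away to nothing by 4.5 mm and the cap snaps on down by itself and stays down, at 7 to 8 mm; a worn, soft one only gets steadily stiffer, from about 1 N to between 4 and 5.5 N at the bottom, with no fall, and comes back up when let go. Just one of the three is sound; which one cannot be seen beforehand
- store: fixed white store box, 130 (x) by 164 (y) by 135 mm tall, wooden top with a mouth 64 (x) by 132 (y) mm in its middle, closed by a charcoal sprung flap. Origin under its centre on the desk; x is its short side, y its long side. It may stand to the left or the right. Inside it is wider than the mouth (120 by 154 mm) and its padded floor is 5 mm up: a button let go once it is wholly past the mouth may drop to it
- mouth (a point): centre of the mouth of the store box, level with the wooden top, 135 mm above the desk
- flap (a joint): angle in rad of the sprung flap (60 by 128 mm, 3 mm thick) in the mouth: 0 shut and level with the top, 1.45 fully open. It is hinged along the mouth's edge on the box's +x side and swings down into the box, its free edge on the -x side; the button itself pushes it open, with well under 2 N, best a few mm off the mouth's centre towards -x; opened, it hangs along the +x edge of the mouth and it shuts by itself once clear
- organiser: fixed wooden desk organiser, 130 (x) by 164 (y) mm, 70 mm tall with contents up to 100 mm; leave alone. Origin under its centre; it stands on the side where the box is not
- glass_rim (a point): clear tumbler, loose, 62 mm in diameter, 75 mm tall; this point is the centre of its rim, at the top
- mouse: white computer mouse, loose, 105 (x) by 56 (y) mm, 27 mm tall; origin under its centre
- vase: small green glass vase, loose, at most 48 mm in diameter, 95 mm tall, with thin dried flowers to 185 mm that have no substance; origin under its centre
- notebook: wine-red notebook on a pad, one loose piece, 105 (x) by 150 (y) mm, 24 mm tall; origin under its centre
- pen: aluminium pen lying on the notebook, 125 mm long along its y, 11 mm thick; origin under its middle
- carafe: corked glass carafe on a coaster, loose, 84 mm in diameter, 210 mm tall; origin under its centre
There are look-alikes about, which are no part of the job. What is shaped like the part that bears unit_b_mid but blue is not meant.

How it is judged:
By the outcome, as a careful person would: the job done as asked, in the order asked, and still so for the second after the job is handed in, with the robot touching nothing.
It also fails if it takes over 67 s, if anything falls off the work surface, if the arm or the gripper's body presses on something with over 40 N, if the wrist force passes 120 N, or if a joint passes its speed limit or range.

ROBOT

A 6-joint arm with a two-finger parallel gripper is mounted at the origin on the work surface. World frame = base frame: x ahead of the robot, y to its left, z up, the work surface at z = 0. Lengths are in m, angles in rad, forces in N, time in s.
With the tool pointing down it reaches from about 0.375 to 0.975 m from the base axis. Payload 3.8 kg.
Tool frame: the origin (TCP) lies midway between the tips of the shut fingers; the grasp point (between the pads) lies 19 mm behind it; z points along the fingers, y is the line along which they close (so a half turn about z gives the same grasp; the last joint's range is limited). The gripper opens to 85 mm and grips with 20 to 120 N. Pads are 22 mm wide; open, the fingers measure 114 mm over their backs; the gripper's body (76 mm by 85 mm) begins 54 mm behind the grasp point. The pads swing forward as they close: fully open they stand 13 mm farther back than shut.
Start: joints at [-1.313, 0.264, 1.604, -0, 1.274, -0.037], TCP at [0.196, -0.646, 0.231] pointing down, gripper open.
Joint ranges: [-2.63, 2.63], [-0.94, 2.18], [0.31, 2.57], [-1.31, 4.45], [0, 2.66], [-2.55, 2.55]. Speed limits (rad/s): [2.57, 2.57, 3.14, 3.14, 3.14, 3.14].

INTERFACE

Orientations are given as a rotation vector (axis times angle).
In Python, from workcell import bot, imaging gives the robot as it stands.
- The arm moves only by the tool step_arm, never from a script. Its argument "series" is a list of rows, each an object of numbers: "grip": the closure, from -1 (fully open) to 1 (shut); "x", "y", "z": the shift along the tool's x, y, z normalised to -1 to 1, where 1 is 500 mm; "ax", "ay", "az": the turn, a rotation vector about the tool's x, y, z normalised to -1 to 1, where 1 is 30 degrees. A call has 1 to 12 rows; each row is the pose to reach, as a shift and turn from the pose commanded when the call began, along the tool's axes at that moment; what a row does not reach only later rows make up. A row lasts 1/10 s, in which the tool goes at most 50 mm and 8.59 degrees, less where a joint would pass 70% of its speed; a pose out of reach is approached as far as the arm can. A call with a number of a shift or a turn outside -1 to 1 is refused whole. A call with a gripper value outside its range is refused whole. The fingers move at their own pace and stop on an object; "force" is the grip in N (left out, the last holds). Time passes only in rows, so rows that repeat a pose let the fingers close. It gives the time, the measured TCP pose, the force, the opening and the grip force at its end, in the units of the state.
- bot.read_state(): the state, without advancing time (a new reading comes with each control period).
- imaging.read_camera(name): name is "scene" or "top" or "wrist"; returns a dict with "img" (420x560x3 uint8, red, green, blue), "fx", "fy", "cx", "cy" (pixels), "R" (3x3) and "t" (3): a world point X has camera coordinates R X + t. Camera axes: x right, y down, z forward; pixel columns grow to the right and rows downward; lengths in m; the calibration is good to about 2 mm. A picture is of the moment at which its call begins. There is no depth.
- bot.finish_job(): hands the job in; it is judged then, once.
The state is a dict: "time": time; "q": joint angles; "joint_vel": joint speeds; "joint_torque": joint torques, N m; "tool_pos": TCP position; "tcp_rot": TCP orientation; "wrist_force": force on the tool from outside, world axes, zero at the start; "torque": the same for the moment, N m; "width": opening from 0.0 (shut) to 1.0 (fully open); "grip_force": force on a finger pad.
Only numpy, scipy, OpenCV 4.12 (cv2) and the standard library are available. Lean on these libraries where they do the work, as an engineer would, in place of code of your own. Each camera call takes 0.05 s, during which the arm holds its last target. There are 200 camera calls.

## Working session

There is one attempt and no reset: what is moved stays moved. The work goes in short steps, Python scripts to look and compute and a tool call to move; the robot and the scene stay as the last step left them, time stands still between calls to the robot, and variables do not carry over. Pictures are saved under pics/ and viewed, at most 10 in all, crops included, and the job is handed in when it is done.

Besides the shell and the picture viewer there is one more tool, called as a command line: name --argument value ..., lists and objects as JSON in quotes. step_arm: Moves the arm, as the interface text tells. Scaled input: -1 to 1 covers 500 mm each way for a shift and 30 degrees each way for a turn. Its arguments: {"type":"object","properties":{"series":{"type":"array","items":{"type":"object","properties":{"grip":{"type":"number"},"x":{"type":"number","minimum":-1,"maximum":1},"y":{"type":"number","minimum":-1,"maximum":1},"z":{"type":"number","minimum":-1,"maximum":1},"ax":{"type":"number","minimum":-1,"maximum":1},"ay":{"type":"number","minimum":-1,"maximum":1},"az":{"type":"number","minimum":-1,"maximum":1}}}},"force":{"type":"number"}},"required":["series"]}

```bash
mkdir -p pics; cat > h.py <<'E'
import numpy as np, cv2
from workcell import bot, imaging
def snap(n,f):
    c=imaging.read_camera(n); cv2.imwrite('pics/'+f,cv2.cvtColor(c['img'],cv2.COLOR_RGB2BGR)); np.savez('pics/'+f+'.npz',**c); return c
def ray(c,u,v,z):
    R=np.array(c['R']);t=np.array(c['t']);o=-R.T@t
    d=R.T@np.array([(u-c['cx'])/c['fx'],(v-c['cy'])/c['fy'],1]); return o+d*(z-o[2])/d[2]
def proj(c,X):
    p=np.array(c['R'])@np.array(X)+c['t']; return c['fx']*p[0]/p[2]+c['cx'],c['fy']*p[1]/p[2]+c['cy']
E
python3 - <<'E'
from h import *
a=snap('top','t1.png');b=snap('scene','s1.png')
for c in(a,b): print(-np.array(c['R']).T@c['t'])
print(bot.read_state())
E
```

```text
[0.44684528 0.01250797 0.95766236]
[1.1429396  0.37804808 0.69800895]
{'time': 0.1, 'q': array([-1.31293490e+00,  2.64687040e-01,  1.60522660e+00,  5.01764904e-05,
        1.27370945e+00, -3.69011235e-02]), 'joint_vel': array([-0.00034346, -0.0017997 , -0.00162533,  0.00200681,  0.00157576,
       -0.00095874]), 'joint_torque': array([-4.71125386e-04, -5.16709936e+01, -3.68590021e+01, -9.69471262e-05,
        6.35670352e-03,  6.95556849e-06]), 'tool_pos': array([ 0.19594208, -0.64524905,  0.23008616]), 'tcp_rot': array([-3.10553670e+00, -4.61017537e-01,  2.76589839e-04]), 'wrist_force': array([ 0.14688465,  0.71306778, -0.63143213]), 'torque': array([-0.01794324, -0.01374545,  0.0392925 ]), 'grip_force': 0.0, 'width': 0.9972724826430075}
```

View pics/t1.png

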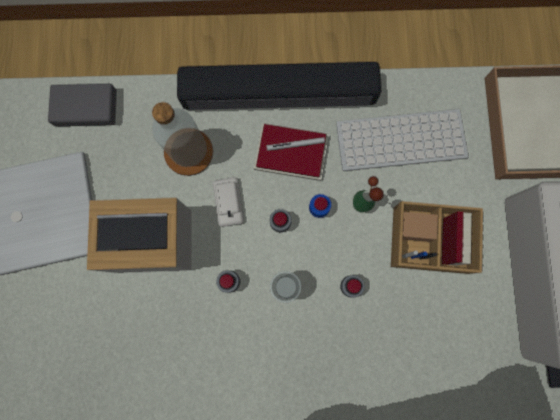

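View pics/s1.png

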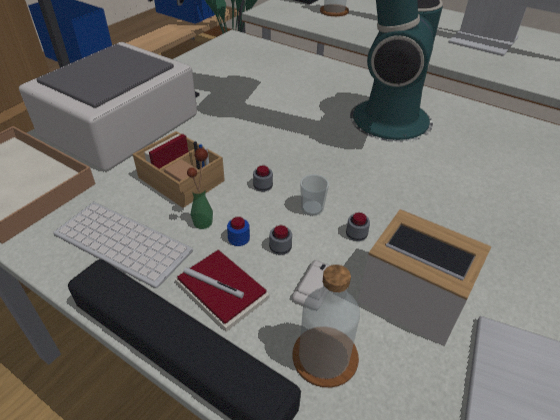

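The top view shows four buttons. Three have slate-grey bodies with red caps, at (280,219), (228,281) and (353,286), and these fit the description. The blue one at (320,205) is the decoy. The store box, with its dark flap, is at (132,233), and the organiser is at (438,238). I'll measure these and confirm them in one enlarged crop.

```bash
python3 - <<'E'
from h import *
T=dict(np.load('pics/t1.png.npz'));S=dict(np.load('pics/s1.png.npz'))
def caps(c,guess,r=16):
    im=c['img'].astype(int); m=((im[...,0]>60)&(im[...,0]>2.2*im[...,1])&(im[...,0]>1.7*im[...,2])).astype(np.uint8)
    for u,v in guess:
        w=np.zeros_like(m);cv2.circle(w,(u,v),r,1,-1);y,x=np.nonzero(m*w)
        # top face: hull ellipse
        (cx,cy),R=cv2.minEnclosingCircle(np.stack([x,y],1).astype(np.float32))
        print((u,v),len(x),x.mean().round(1),y.mean().round(1),(round(cx,1),round(cy,1),round(R,1)),ray(c,x.mean(),y.mean(),.050).round(4),ray(c,cx,cy,.050).round(4))
caps(T,[(280,219),(228,281),(353,286)]);caps(S,[(281,233),(358,219),(263,172)],13)
im=T['img'];hsv=im.astype(int)
# mouth: dark blob
g=cv2.cvtColor(im,cv2.COLOR_RGB2GRAY);m=(g<60).astype(np.uint8);n,l,st,ce=cv2.connectedComponentsWithStats(m[190:290,80:190])
i=1+np.argmax(st[1:,4]);y,x=np.nonzero(l==i);r=cv2.minAreaRect(np.stack([x+80,y+190],1).astype(np.float32));print(r,ray(T,*r[0],.135))
P=np.array([ray(T,*p,.135)[:2] for p in cv2.boxPoints(r)]);print(P.round(4), np.linalg.norm(np.diff(P,axis=0),axis=1))
for n,p,z in[('glass',(287,286),.075),('vase',(365,202),.05),('mousefar',(229,201),.02),('mouse_near',(229,224),.02)]: print(n,ray(T,*p,z).round(3))
a=cv2.resize(im[170:310,80:400],(800,350),interpolation=3);cv2.imwrite('pics/c1.png',a[...,::-1])
E
```

```text
(280, 219) 133 279.8 218.4 (279.6, 218.5, 6.5) [0.5955 0.0224 0.05  ] [0.5954 0.0228 0.05  ]
(228, 281) 138 226.2 280.8 (226.0, 280.6, 6.7) [0.4708 0.1332 0.05  ] [0.4712 0.1335 0.05  ]
(353, 286) 150 353.6 285.7 (353.7, 285.7, 6.9) [ 0.4551 -0.1227  0.05  ] [ 0.4551 -0.1228  0.05  ]
(281, 233) 120 281.0 230.9 (280.5, 231.0, 6.8) [0.5992 0.0247 0.05  ] [0.6    0.0239 0.05  ]
(358, 219) 105 359.7 217.8 (359.0, 218.5, 6.5) [0.4748 0.1349 0.05  ] [0.4776 0.1346 0.05  ]
(263, 172) 80 262.8 169.9 (262.3, 170.4, 5.9) [ 0.4595 -0.1205  0.05  ] [ 0.4617 -0.1201  0.05  ]
((131.51254272460938, 233.4261016845703), (32.39775466918945, 69.91094970703125), 88.31531524658203) [0.56002876 0.29809014 0.135     ]
[[0.5903 0.3656]
 [0.591  0.2345]
 [0.5301 0.2315]
 [0.5294 0.3609]] [0.13105079 0.06091811 0.12943503]
glass [0.457 0.011 0.075]
vase [ 0.626 -0.155  0.05 ]
mousefar [0.641 0.131 0.02 ]
mouse_near [0.591 0.131 0.02 ]
```

View pics/c1.png

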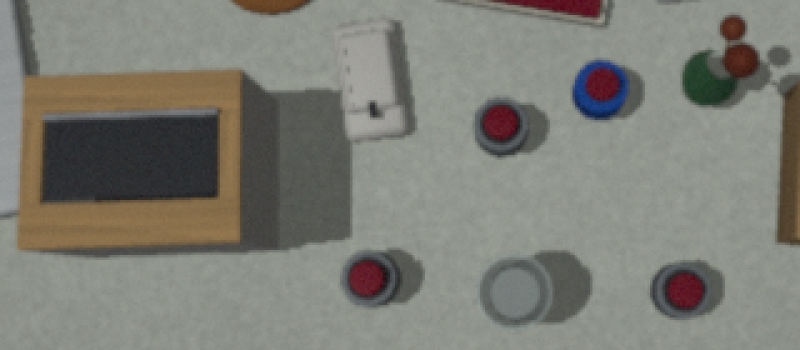

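The crop confirms three grey-bodied candidates, with the blue one ruled out. The hinge bar is on the +x edge of the mouth. I'll go over C first with the gripper shut and the tool yaw aligned to the world axes.

step_arm --series '[{"grip": 1,"x": 0.8,"y": -0.85,"z": 0.25,"az": 0.563},{"grip": 1,"x": 0.8,"y": -0.85,"z": 0.25,"az": 0.563},{"grip": 1,"x": 0.8,"y": -0.85,"z": 0.25,"az": 0.563},{"grip": 1,"x": 0.8,"y": -0.85,"z": 0.25,"az": 0.563},{"grip": 1,"x": 0.8,"y": -0.85,"z": 0.25,"az": 0.563},{"grip": 1,"x": 0.8,"y": -0.85,"z": 0.25,"az": 0.563},{"grip": 1,"x": 0.8,"y": -0.85,"z": 0.25,"az": 0.563},{"grip": 1,"x": 0.8,"y": -0.85,"z": 0.25,"az": 0.563},{"grip": 1,"x": 0.8,"y": -0.85,"z": 0.25,"az": 0.563},{"grip": 1,"x": 0.8,"y": -0.85,"z": 0.25,"az": 0.563},{"grip": 1,"x": 0.8,"y": -0.85,"z": 0.25,"az": 0.563},{"grip": 1,"x": 0.8,"y": -0.85,"z": 0.25,"az": 0.563}]'

```text
validation failed for argument at $.se...
```

step_arm --series '[{"x": 0.8,"y": -0.85,"z": 0.25,"ax": 0,"ay": 0,"az": 0.563,"grip": 1.0}]' --force 20

```text
time: 0.2
tool_pos: [0.2163, -0.6062, 0.2213]
tcp_rot: [3.129, 0.217, -0.001]
wrist_force: [1.0, -0.4, -0.8]
width: 0.858
grip_force: 0.0
```

step_arm --series '[{"x": 0.608,"y": -0.882,"z": 0.24,"ax": 0,"ay": 0,"az": 0.277,"grip": 1},{"x": 0.608,"y": -0.882,"z": 0.24,"ax": 0,"ay": 0,"az": 0.277,"grip": 1},{"x": 0.608,"y": -0.882,"z": 0.24,"ax": 0,"ay": 0,"az": 0.277,"grip": 1},{"x": 0.608,"y": -0.882,"z": 0.24,"ax": 0,"ay": 0,"az": 0.277,"grip": 1},{"x": 0.608,"y": -0.882,"z": 0.24,"ax": 0,"ay": 0,"az": 0.277,"grip": 1},{"x": 0.608,"y": -0.882,"z": 0.24,"ax": 0,"ay": 0,"az": 0.277,"grip": 1},{"x": 0.608,"y": -0.882,"z": 0.24,"ax": 0,"ay": 0,"az": 0.277,"grip": 1},{"x": 0.608,"y": -0.882,"z": 0.24,"ax": 0,"ay": 0,"az": 0.277,"grip": 1},{"x": 0.608,"y": -0.882,"z": 0.24,"ax": 0,"ay": 0,"az": 0.277,"grip": 1},{"x": 0.608,"y": -0.882,"z": 0.24,"ax": 0,"ay": 0,"az": 0.277,"grip": 1},{"x": 0.608,"y": -0.882,"z": 0.24,"ax": 0,"ay": 0,"az": 0.277,"grip": 1},{"x": 0.608,"y": -0.882,"z": 0.24,"ax": 0,"ay": 0,"az": 0.277,"grip": 1}]' --force 20

```text
time: 1.4
tool_pos: [0.4553, -0.1167, 0.0991]
tcp_rot: [-3.139, -0.01, 0.004]
wrist_force: [-1.3, -1.0, -0.9]
width: 0.003
grip_force: 0.0
```

step_arm --series '[{"x": 0,"y": 0.01,"z": 0.04,"ax": 0,"ay": 0,"az": 0,"grip": 1},{"x": 0,"y": 0.01,"z": 0.076,"ax": 0,"ay": 0,"az": 0,"grip": 1},{"x": 0,"y": 0.01,"z": 0.076,"ax": 0,"ay": 0,"az": 0,"grip": 1},{"x": 0,"y": 0.01,"z": 0.076,"ax": 0,"ay": 0,"az": 0,"grip": 1}]' --force 20

```text
time: 1.8
tool_pos: [0.4543, -0.1272, 0.0626]
tcp_rot: [-3.141, 0.001, 0.002]
wrist_force: [-0.5, 0.1, -0.1]
width: 0.007
grip_force: 0.0
```

```bash
python3 - <<'E'
from h import *
c=snap('wrist','w1.png'); s=bot.read_state(); print(s['tool_pos'],s['tcp_rot'],s['wrist_force'])
print([proj(c,(x,y,.052)) for x,y in[(.455,-.122),(.4,.1)]])
E
```

```text
[ 0.45511771 -0.127398    0.06332442] [ 3.14141893e+00 -1.49703905e-03  4.80023638e-04] [0.16261064 0.44795343 0.15925189]
[(np.float64(277.3440409905896), np.float64(263.57676585071397)), (np.float64(-104.23789398625797), np.float64(348.8537048187266))]
```

View pics/w1.png

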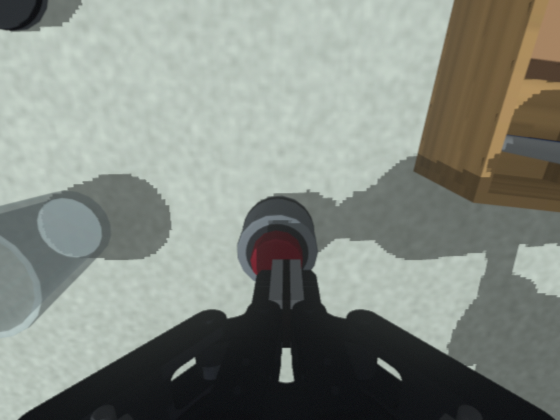

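The grey button sits at column 277 and the fingertips at column 287, so I need to shift 5 mm to the left before pressing.

step_arm --series '[{"x": 0,"y": -0.01,"z": 0,"ax": 0,"ay": 0,"az": 0,"grip": 1},{"x": 0,"y": -0.01,"z": 0.012,"ax": 0,"ay": 0,"az": 0,"grip": 1},{"x": 0,"y": -0.01,"z": 0.018,"ax": 0,"ay": 0,"az": 0,"grip": 1},{"x": 0,"y": -0.01,"z": 0.02,"ax": 0,"ay": 0,"az": 0,"grip": 1},{"x": 0,"y": -0.01,"z": 0.022,"ax": 0,"ay": 0,"az": 0,"grip": 1},{"x": 0,"y": -0.01,"z": 0.022,"ax": 0,"ay": 0,"az": 0,"grip": 1}]' --force 20

```text
time: 2.45
tool_pos: [0.4549, -0.1218, 0.0517]
tcp_rot: [-3.141, 0.0, 0.001]
wrist_force: [-0.4, 0.5, 1.0]
width: -0.001
grip_force: 0.4
```

step_arm --series '[{"x": 0,"y": 0,"z": 0.002,"ax": 0,"ay": 0,"az": 0,"grip": 1},{"x": 0,"y": 0,"z": 0.002,"ax": 0,"ay": 0,"az": 0,"grip": 1}]' --force 20

```text
time: 2.65
tool_pos: [0.4551, -0.1219, 0.0509]
tcp_rot: [3.142, -0.0, 0.0]
wrist_force: [0.1, 1.0, 1.4]
width: 0.003
grip_force: 0.6
```

step_arm --series '[{"x": 0,"y": 0,"z": 0.002,"ax": 0,"ay": 0,"az": 0,"grip": 1},{"x": 0,"y": 0,"z": 0.002,"ax": 0,"ay": 0,"az": 0,"grip": 1}]' --force 20

```text
time: 2.85
tool_pos: [0.4551, -0.1219, 0.0499]
tcp_rot: [3.142, -0.0, 0.0]
wrist_force: [-0.1, 0.0, 1.4]
width: 0.003
grip_force: 0.8
```

step_arm --series '[{"x": 0,"y": 0,"z": 0.002,"ax": 0,"ay": 0,"az": 0,"grip": 1},{"x": 0,"y": 0,"z": 0.002,"ax": 0,"ay": 0,"az": 0,"grip": 1}]' --force 20

```text
time: 3.05
tool_pos: [0.4551, -0.1219, 0.0488]
tcp_rot: [3.142, -0.0, 0.0]
wrist_force: [-0.6, 0.2, 1.4]
width: 0.001
grip_force: 1.0
```

step_arm --series '[{"x": 0,"y": 0,"z": 0.002,"ax": 0,"ay": 0,"az": 0,"grip": 1},{"x": 0,"y": 0,"z": 0.002,"ax": 0,"ay": 0,"az": 0,"grip": 1}]' --force 20

```text
time: 3.25
tool_pos: [0.4551, -0.1219, 0.0478]
tcp_rot: [3.142, -0.0, 0.0]
wrist_force: [-0.7, 0.5, 1.3]
width: 0.002
grip_force: 1.2
```

step_arm --series '[{"x": 0,"y": 0,"z": 0.002,"ax": 0,"ay": 0,"az": 0,"grip": 1},{"x": 0,"y": 0,"z": 0.002,"ax": 0,"ay": 0,"az": 0,"grip": 1}]' --force 20

```text
time: 3.45
tool_pos: [0.4551, -0.1219, 0.0468]
tcp_rot: [3.142, -0.0, 0.0]
wrist_force: [-0.4, -0.4, 3.5]
width: -0.003
grip_force: 1.3
```

step_arm --series '[{"x": 0,"y": 0,"z": 0.002,"ax": 0,"ay": 0,"az": 0,"grip": 1},{"x": 0,"y": 0,"z": 0.002,"ax": 0,"ay": 0,"az": 0,"grip": 1}]' --force 20

```text
time: 3.65
tool_pos: [0.4552, -0.1219, 0.0458]
tcp_rot: [3.142, -0.0, 0.0]
wrist_force: [-0.6, 0.6, 3.6]
width: 0.002
grip_force: 1.5
```

step_arm --series '[{"x": 0,"y": 0,"z": 0.002,"ax": 0,"ay": 0,"az": 0,"grip": 1},{"x": 0,"y": 0,"z": 0.002,"ax": 0,"ay": 0,"az": 0,"grip": 1}]' --force 20

```text
time: 3.85
tool_pos: [0.4551, -0.1219, 0.0448]
tcp_rot: [3.142, -0.0, 0.0]
wrist_force: [-0.4, -0.6, 3.8]
width: -0.002
grip_force: 1.7
```

C keeps getting stiffer with no fall in force, so it is soft. A is next.

step_arm --series '[{"x": 0,"y": 0,"z": -0.1,"ax": 0,"ay": 0,"az": 0,"grip": 1},{"x": 0.281,"y": -0.289,"z": -0.12,"ax": 0,"ay": 0,"az": 0,"grip": 1},{"x": 0.281,"y": -0.289,"z": -0.12,"ax": 0,"ay": 0,"az": 0,"grip": 1},{"x": 0.281,"y": -0.289,"z": -0.12,"ax": 0,"ay": 0,"az": 0,"grip": 1},{"x": 0.281,"y": -0.289,"z": -0.12,"ax": 0,"ay": 0,"az": 0,"grip": 1},{"x": 0.281,"y": -0.289,"z": -0.12,"ax": 0,"ay": 0,"az": 0,"grip": 1},{"x": 0.281,"y": -0.289,"z": -0.06,"ax": 0,"ay": 0,"az": 0,"grip": 1},{"x": 0.281,"y": -0.289,"z": -0.03,"ax": 0,"ay": 0,"az": 0,"grip": 1},{"x": 0.281,"y": -0.289,"z": -0.02,"ax": 0,"ay": 0,"az": 0,"grip": 1},{"x": 0.281,"y": -0.289,"z": -0.016,"ax": 0,"ay": 0,"az": 0,"grip": 1},{"x": 0.281,"y": -0.289,"z": -0.014,"ax": 0,"ay": 0,"az": 0,"grip": 1},{"x": 0.281,"y": -0.289,"z": -0.014,"ax": 0,"ay": 0,"az": 0,"grip": 1}]' --force 20

```text
time: 5.05
tool_pos: [0.5959, 0.0222, 0.0529]
tcp_rot: [3.142, -0.001, 0.002]
wrist_force: [-2.5, -0.7, 3.3]
width: 0.003
grip_force: 1.9
```

step_arm --series '[{"x": 0,"y": 0,"z": 0.002,"ax": 0,"ay": 0,"az": 0,"grip": 1},{"x": 0,"y": 0,"z": 0.002,"ax": 0,"ay": 0,"az": 0,"grip": 1}]' --force 20

```text
time: 5.25
tool_pos: [0.5964, 0.0224, 0.0516]
tcp_rot: [3.141, -0.001, 0.003]
wrist_force: [-1.1, -0.6, 1.9]
width: 0.005
grip_force: 1.2
```

step_arm --series '[{"x": 0,"y": 0,"z": 0.002,"ax": 0,"ay": 0,"az": 0,"grip": 1},{"x": 0,"y": 0,"z": 0.002,"ax": 0,"ay": 0,"az": 0,"grip": 1}]' --force 20

```text
time: 5.45
tool_pos: [0.5963, 0.0225, 0.0503]
tcp_rot: [3.141, -0.0, 0.002]
wrist_force: [-0.3, -0.5, 4.0]
width: 0.006
grip_force: 2.0
```

step_arm --series '[{"x": 0,"y": 0,"z": 0.002,"ax": 0,"ay": 0,"az": 0,"grip": 1},{"x": 0,"y": 0,"z": 0.002,"ax": 0,"ay": 0,"az": 0,"grip": 1}]' --force 20

```text
time: 5.65
tool_pos: [0.5962, 0.0225, 0.0489]
tcp_rot: [3.141, -0.0, 0.002]
wrist_force: [0.7, -0.8, 2.3]
width: 0.003
grip_force: 1.2
```

step_arm --series '[{"x": 0,"y": 0,"z": 0.002,"ax": 0,"ay": 0,"az": 0,"grip": 1},{"x": 0,"y": 0,"z": 0.002,"ax": 0,"ay": 0,"az": 0,"grip": 1}]' --force 20

```text
time: 5.85
tool_pos: [0.5951, 0.0228, 0.0471]
tcp_rot: [-3.141, 0.001, 0.002]
wrist_force: [0.1, -0.1, 0.4]
width: 0.002
grip_force: 0.0
```

A rose to 4 N at about 2 mm and then fell to 0, so it is the sound button. I'll lift off, open and check from above.

step_arm --series '[{"x": 0,"y": 0,"z": -0.08,"ax": 0,"ay": 0,"az": 0,"grip": 1},{"x": 0,"y": 0,"z": -0.16,"ax": 0,"ay": 0,"az": 0,"grip": -0.6},{"x": 0,"y": 0,"z": -0.16,"ax": 0,"ay": 0,"az": 0,"grip": -0.6},{"x": 0,"y": 0,"z": -0.16,"ax": 0,"ay": 0,"az": 0,"grip": -0.6},{"x": 0,"y": 0,"z": -0.16,"ax": 0,"ay": 0,"az": 0,"grip": -0.6},{"x": 0,"y": 0,"z": -0.16,"ax": 0,"ay": 0,"az": 0,"grip": -0.6}]' --force 20

```text
time: 6.45
tool_pos: [0.5939, 0.0227, 0.1257]
tcp_rot: [-3.141, 0.0, 0.006]
wrist_force: [-0.6, 0.7, 0.1]
width: 0.797
grip_force: 0.0
```

```bash
python3 - <<'E'
from h import *
c=snap('wrist','w2.png'); s=bot.read_state(); print(s['tool_pos'],s['tcp_rot'],s['width'])
T=dict(np.load('pics/t1.png.npz'))
print('blue',ray(T,320,205,.045),'proj',[np.round(proj(c,(.5955,.0228,z))) for z in(.0,.04,.044,.052)])
im=c['img'].astype(int);m=((im[...,0]>60)&(im[...,0]>2.2*im[...,1])&(im[...,0]>1.7*im[...,2])).astype(np.uint8)
n,l,st,ce=cv2.connectedComponentsWithStats(m)
for i in range(1,n):
    if st[i,4]>100: print(st[i],ce[i],ray(c,*ce[i],.044).round(4))
E
```

```text
[0.59408834 0.02270987 0.12579517] [-3.14148729e+00  3.65770756e-04  5.61581506e-03] 0.7986633244127711
blue [ 0.62251011 -0.06183821  0.045     ] proj [array([287., 200.]), array([287., 215.]), array([287., 217.]), array([287., 221.])]
[  212     0   218    80 12548] [328.17413134  30.39894804] [ 0.7171 -0.0025  0.044 ]
[267 200  31  33 584] [279.39554795 217.19006849] [0.5955 0.0283 0.044 ]
```

View pics/w2.png

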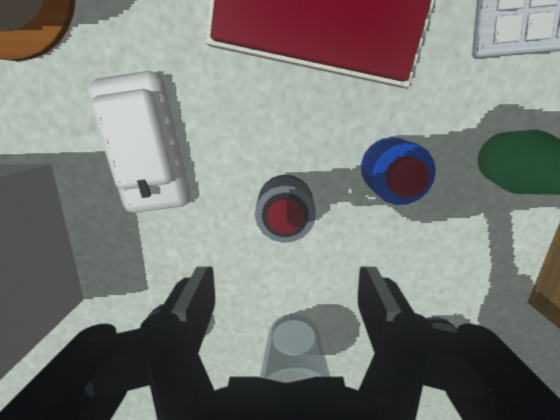

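The wrist image shows the grey button centred at (286,217), matching the projection. The blue one at (398,172) is clear of the right finger. I'll descend and grip.

step_arm --series '[{"x": 0.002,"y": 0,"z": 0.08,"ax": 0,"ay": 0,"az": 0,"grip": -0.6},{"x": 0.002,"y": 0,"z": 0.15,"ax": 0,"ay": 0,"az": 0,"grip": -0.6},{"x": 0.002,"y": 0,"z": 0.21,"ax": 0,"ay": 0,"az": 0,"grip": -0.6},{"x": 0.002,"y": 0,"z": 0.247,"ax": 0,"ay": 0,"az": 0,"grip": -0.6},{"x": 0.002,"y": 0,"z": 0.247,"ax": 0,"ay": 0,"az": 0,"grip": -0.6},{"x": 0.002,"y": 0,"z": 0.247,"ax": 0,"ay": 0,"az": 0,"grip": -0.6}]' --force 40

```text
time: 7.1
tool_pos: [0.5958, 0.0226, 0.0035]
tcp_rot: [-3.142, 0.0, 0.003]
wrist_force: [0.9, 0.0, 0.6]
width: 0.8
grip_force: 0.0
```

step_arm --series '[{"x": 0,"y": 0,"z": 0,"ax": 0,"ay": 0,"az": 0,"grip": -0.3},{"x": 0,"y": 0,"z": 0,"ax": 0,"ay": 0,"az": 0,"grip": -0.15},{"x": 0,"y": 0,"z": 0,"ax": 0,"ay": 0,"az": 0,"grip": 0.0},{"x": 0,"y": 0,"z": 0,"ax": 0,"ay": 0,"az": 0,"grip": 1},{"x": 0,"y": 0,"z": 0,"ax": 0,"ay": 0,"az": 0,"grip": 1},{"x": 0,"y": 0,"z": 0,"ax": 0,"ay": 0,"az": 0,"grip": 1}]' --force 40

```text
time: 7.7
tool_pos: [0.5982, 0.0226, 0.0062]
tcp_rot: [-3.142, 0.0, -0.005]
wrist_force: [0.0, -0.2, 6.7]
width: 0.525
grip_force: 41.2
```

step_arm --series '[{"x": 0,"y": 0,"z": -0.03,"ax": 0,"ay": 0,"az": 0,"grip": 1},{"x": 0,"y": 0,"z": -0.1,"ax": 0,"ay": 0,"az": 0,"grip": 1},{"x": 0,"y": 0,"z": -0.18,"ax": 0,"ay": 0,"az": 0,"grip": 1},{"x": 0,"y": 0,"z": -0.26,"ax": 0,"ay": 0,"az": 0,"grip": 1},{"x": 0,"y": 0,"z": -0.34,"ax": 0,"ay": 0,"az": 0,"grip": 1},{"x": -0.06,"y": -0.12,"z": -0.4,"ax": 0,"ay": 0,"az": 0,"grip": 1},{"x": -0.1,"y": -0.2,"z": -0.4,"ax": 0,"ay": 0,"az": 0,"grip": 1},{"x": -0.14,"y": -0.28,"z": -0.4,"ax": 0,"ay": 0,"az": 0,"grip": 1},{"x": -0.17,"y": -0.36,"z": -0.4,"ax": 0,"ay": 0,"az": 0,"grip": 1},{"x": -0.2,"y": -0.44,"z": -0.4,"ax": 0,"ay": 0,"az": 0,"grip": 1},{"x": -0.232,"y": -0.52,"z": -0.4,"ax": 0,"ay": 0,"az": 0,"grip": 1},{"x": -0.232,"y": -0.55,"z": -0.4,"ax": 0,"ay": 0,"az": 0,"grip": 1}]' --force 40

```text
time: 8.9
tool_pos: [0.478, 0.3007, 0.2049]
tcp_rot: [-3.14, -0.005, 0.001]
wrist_force: [-0.1, 0.9, -0.9]
width: 0.533
grip_force: 41.4
```

step_arm --series '[{"x": 0,"y": 0,"z": 0,"ax": 0,"ay": 0,"az": 0,"grip": 1},{"x": 0,"y": 0,"z": 0,"ax": 0,"ay": 0,"az": 0,"grip": 1},{"x": 0,"y": 0,"z": 0,"ax": 0,"ay": 0,"az": 0,"grip": 1}]' --force 40

```text
time: 9.2
tool_pos: [0.481, 0.2963, 0.2043]
tcp_rot: [3.141, -0.002, -0.0]
wrist_force: [0.1, -0.1, -2.3]
width: 0.525
grip_force: 41.4
```

```bash
python3 - <<'E'
from h import *
c=snap('wrist','w3.png'); s=bot.read_state(); print(s['tool_pos'],s['tcp_rot'],s['width'],s['grip_force'])
T=snap('top','t2.png')
print([np.round(proj(c,(x,y,.135))) for x,y in[(.5903,.3656),(.591,.2345),(.5301,.2315),(.5294,.3609)]])
s1=snap('scene','s2.png'); a=s1['img'][150:330,250:510]
w=c['img']; out=np.hstack([cv2.resize(w,(400,300)),cv2.resize(a,(400,300),interpolation=3)])
cv2.imwrite('pics/c2.png',out[...,::-1])
E
```

```text
[0.48108249 0.29623243 0.20426783] [ 3.14098445e+00 -3.15772724e-03 -3.16282674e-04] 0.5238609095457653 41.41339659690857
[array([170.,  53.]), array([391.,  51.]), array([386., 155.]), array([188., 156.])]
```

View pics/c2.png

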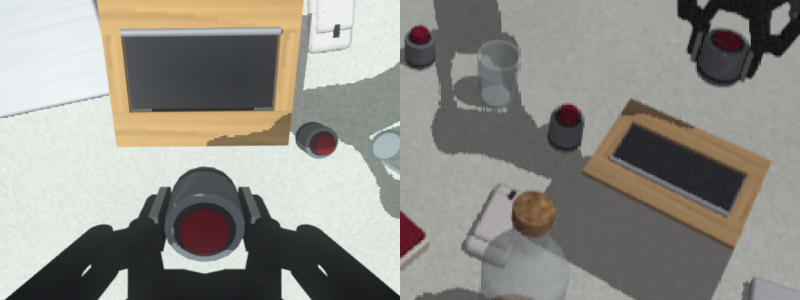

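The wrist half of the picture shows the button held upright between the pads with its cap flush, so it is down. The mouth corners, in full-size pixels, are about (169,39), (395,39), (179,155) and (389,155). I'll refine the mouth position from these.

```bash
python3 - <<'E'
from h import *
c=dict(np.load('pics/w3.png.npz'))
P=np.array([ray(c,u,v,.135)[:2] for u,v in[(169,40),(395,40),(389,155),(179,155)]]);print(P.round(4),P.mean(0))
B=np.array([ray(c,u,v,.135)[:2] for u,v in[(163,204),(409,204)]]);print(B) # near box edge
im=c['img'];print(im[25:60,280].sum(1).tolist(), im[145:165,280].sum(1).tolist())
print('button axis y:',ray(c,287,320,.245))
E
```

```text
[[0.5973 0.3654]
 [0.5971 0.2328]
 [0.5299 0.2298]
 [0.5301 0.3665]] [0.56359959 0.29862773]
[[0.49680013 0.38096726]
 [0.49654979 0.2128593 ]]
[503, 500, 499, 504, 508, 515, 520, 524, 526, 528, 531, 531, 532, 522, 471, 493, 533, 569, 595, 597, 574, 541, 506, 462, 402, 304, 238, 216, 216, 217, 214, 214, 214, 211, 212] [200, 201, 205, 202, 203, 201, 178, 150, 150, 153, 231, 395, 476, 496, 501, 506, 511, 513, 513, 519]
button axis y: [0.48477183 0.29651253 0.245     ]
```

step_arm --series '[{"x": 0.08,"y": -0.004,"z": 0,"ax": 0,"ay": 0,"az": 0,"grip": 1},{"x": 0.15,"y": -0.004,"z": 0,"ax": 0,"ay": 0,"az": 0,"grip": 1},{"x": 0.15,"y": -0.004,"z": 0.03,"ax": 0,"ay": 0,"az": 0,"grip": 1},{"x": 0.15,"y": -0.004,"z": 0.08,"ax": 0,"ay": 0,"az": 0,"grip": 1},{"x": 0.15,"y": -0.004,"z": 0.11,"ax": 0,"ay": 0,"az": 0,"grip": 1},{"x": 0.15,"y": -0.004,"z": 0.12,"ax": 0,"ay": 0,"az": 0,"grip": 1},{"x": 0.15,"y": -0.004,"z": 0.12,"ax": 0,"ay": 0,"az": 0,"grip": 1}]' --force 40

```text
time: 10.05
tool_pos: [0.5546, 0.299, 0.143]
tcp_rot: [3.14, -0.001, -0.004]
wrist_force: [0.5, -0.3, -0.9]
width: 0.527
grip_force: 41.4
```

step_arm --series '[{"x": 0,"y": 0,"z": 0.02,"ax": 0,"ay": 0,"az": 0,"grip": 1},{"x": 0,"y": 0,"z": 0.04,"ax": 0,"ay": 0,"az": 0,"grip": 1},{"x": 0,"y": 0,"z": 0.05,"ax": 0,"ay": 0,"az": 0,"grip": 1},{"x": 0,"y": 0,"z": 0.05,"ax": 0,"ay": 0,"az": 0,"grip": 1}]' --force 40

```text
time: 10.45
tool_pos: [0.5546, 0.2994, 0.1181]
tcp_rot: [3.141, -0.0, -0.003]
wrist_force: [-1.4, -0.5, -1.4]
width: 0.525
grip_force: 41.5
```

It is going in with little force. I'll continue down.

step_arm --series '[{"x": 0.003,"y": 0,"z": 0.02,"ax": 0,"ay": 0,"az": 0,"grip": 1},{"x": 0.003,"y": 0,"z": 0.04,"ax": 0,"ay": 0,"az": 0,"grip": 1},{"x": 0.003,"y": 0,"z": 0.06,"ax": 0,"ay": 0,"az": 0,"grip": 1},{"x": 0.003,"y": 0,"z": 0.08,"ax": 0,"ay": 0,"az": 0,"grip": 1},{"x": 0.003,"y": 0,"z": 0.092,"ax": 0,"ay": 0,"az": 0,"grip": 1},{"x": 0.003,"y": 0,"z": 0.092,"ax": 0,"ay": 0,"az": 0,"grip": 1},{"x": 0.003,"y": 0,"z": 0.092,"ax": 0,"ay": 0,"az": 0,"grip": 1}]' --force 40

```text
time: 11.15
tool_pos: [0.5569, 0.2996, 0.0729]
tcp_rot: [3.141, -0.0, -0.001]
wrist_force: [-1.2, 0.9, -1.0]
width: 0.531
grip_force: 41.5
```

step_arm --series '[{"x": 0,"y": 0,"z": 0,"ax": 0,"ay": 0,"az": 0,"grip": -0.5},{"x": 0,"y": 0,"z": 0,"ax": 0,"ay": 0,"az": 0,"grip": -0.5},{"x": 0,"y": 0,"z": 0,"ax": 0,"ay": 0,"az": 0,"grip": -0.5},{"x": 0,"y": 0,"z": 0,"ax": 0,"ay": 0,"az": 0,"grip": -0.5},{"x": 0,"y": 0,"z": 0,"ax": 0,"ay": 0,"az": 0,"grip": -0.5}]' --force 40

```text
time: 11.65
tool_pos: [0.5575, 0.2999, 0.0738]
tcp_rot: [-3.141, 0.0, -0.001]
wrist_force: [-0.3, 0.3, 1.0]
width: 0.752
grip_force: 0.2
```

step_arm --series '[{"x": 0,"y": 0,"z": -0.03,"ax": 0,"ay": 0,"az": 0,"grip": -0.5},{"x": 0,"y": 0,"z": -0.08,"ax": 0,"ay": 0,"az": 0,"grip": -0.5},{"x": 0,"y": 0,"z": -0.14,"ax": 0,"ay": 0,"az": 0,"grip": -0.5},{"x": 0,"y": 0,"z": -0.2,"ax": 0,"ay": 0,"az": 0,"grip": -0.5},{"x": 0,"y": 0,"z": -0.28,"ax": 0,"ay": 0,"az": 0,"grip": -0.5},{"x": -0.06,"y": 0,"z": -0.32,"ax": 0,"ay": 0,"az": 0,"grip": -0.5},{"x": -0.14,"y": 0,"z": -0.34,"ax": 0,"ay": 0,"az": 0,"grip": -0.5},{"x": -0.2,"y": 0.1,"z": -0.34,"ax": 0,"ay": 0,"az": 0,"grip": -0.5},{"x": -0.2,"y": 0.18,"z": -0.34,"ax": 0,"ay": 0,"az": 0,"grip": -0.5},{"x": -0.2,"y": 0.18,"z": -0.34,"ax": 0,"ay": 0,"az": 0,"grip": -0.5}]' --force 40

```text
time: 12.65
tool_pos: [0.4559, 0.206, 0.2447]
tcp_rot: [3.14, -0.004, 0.002]
wrist_force: [-0.3, 0.1, -0.3]
width: 0.754
grip_force: 0.0
```

```bash
python3 - <<'E'
from h import *
s=bot.read_state(); print(s['tool_pos'],s['width'],s['time'])
a=snap('wrist','w4.png')['img'];b=snap('scene','s3.png')['img']
out=np.hstack([cv2.resize(a,(400,300)),cv2.resize(b,(400,300),interpolation=3)])
cv2.imwrite('pics/c3.png',out[...,::-1])
E
```

```text
[0.45592843 0.2059578  0.24471542] 0.7538614105916532 12.65
```

View pics/c3.png

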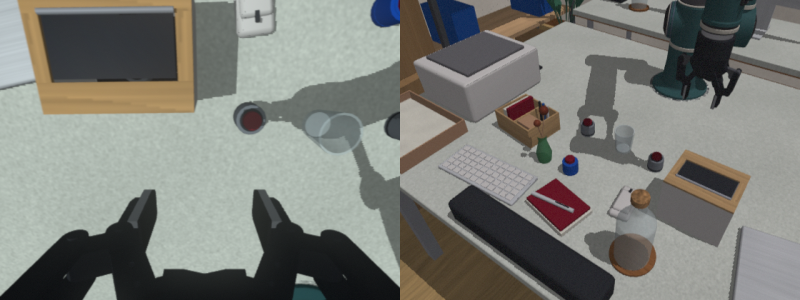

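The flap is shut and level, the button is inside, and the two soft buttons (B near (250,118), C by the organiser) are still standing where they were. Nothing else has moved, so I'm handing in.

```bash
python3 -c "
from workcell import bot
print(bot.finish_job())"
```

```text
the job is handed in; nothing more can be done
None
```

The sound button was unit A (labelled A by me, about x 0.595, y 0.022): it snapped down on a slow press, went through the flap into the store box with its cap down just before it went in, and the flap shut behind it; C pressed soft, B was never pressed, nothing else looked disturbed, and the job was handed in at about 13 s.

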